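# Load a marking block through the spring gate and seat it on the stop screw

## Task

Pick up the bare aluminium block (not the red-topped or blue-topped one) and set it flat on the open infeed end of the feed bed, let go, and then push it from behind along the bed so that the block itself swings the yellow gate open; do not force the gate with the gripper. Push on until it meets the tip of the stop screw and press it home there gently, about 10 newtons (at least 6, never more than 20) for half a second; then take the gripper out so that the gate shuts behind the block, leaving the block seated and everything else where it was.

Things in the scene. Friction and masses are not known exactly. Their poses are not given: they have to be found in the camera images.
- blank: The bare silver aluminium block to load: 100 mm long (its x), 50 mm wide (its y), 24 mm high, about 0.25 to 0.42 kg, a row of five punch dots on its top; either end may lead. Origin: centre of its underside. It starts lying flat on the table.
- red_block: Another block of the same size, top painted red; leave alone. Origin: centre of its underside, x along its length.
- blue_block: Another block of the same size, top painted blue; leave alone. Origin: centre of its underside, x along its length.
- fixture: Feed bed, bolted down: steel plate 410 x 100 mm, 10 mm thick, with red guide walls 18 mm high on it. Origin: on the table surface under the shut gate, on the centre line; x is the feed direction, y left of it, z up. Plate from x = -165 to +245 mm, top at z = 10 mm. Nothing spans the channel overhead, so shut fingers can travel along it past the gate.
- infeed (a point): Middle of the bare infeed, on the bed's top, 110 mm before the gate. The plate is bare, without walls, from 165 to 55 mm before the gate. From 55 to 20 mm before it a funnel narrows from 86 to 56 mm clear width, then a 56 mm wide channel leads to the gate.
- nest (a point): Point on the bed's top, centre line, 125 mm past the gate: roughly the middle of the seated block. Past the gate the right fence's inner face is at fixture y = -28 mm, the left one at +41 mm (recess for the open gate) up to x = 68 mm and +31 mm from x = 88 mm on. The seated block's rear face is 70 mm or more past the gate, clear of its swing.
- gate (a joint): Yellow swing gate: leaf 56 mm long, 4 mm thick, 3 to 41 mm above the bed, on an upright spring hinge at fixture x = 0, y = +31 mm (hinge post 12 mm thick, top 60 mm above the table). 0 = shut, grows along the feed direction only, about 1.5 rad when open along the left side. It drags on block and fingers with 0.5 to 3 N and swings shut by itself within a second when free.
- gate_edge (a point): Middle of the free upright edge of the yellow gate, 56 mm from its hinge.
- stop: Blue end stop on the bed: 30 long, 56 wide, 36 mm high. Origin: in its front face (towards the gate), centre line, level of the bed's top; x is the feed direction. Its black-tipped stop screw (18 mm across, 13 mm above the bed) sticks out towards the gate by 8 to 32 mm, not measured: find it by feel. The tip springs 6 N per mm over 4 mm, then is solid. Sliding the block takes 1 to 4 N.
- hammer: Hammer lying on the table at the right; leave alone.
- wrench: Wrench, 180 mm long, lying on the table at the right; leave alone.
- can: Green tin, 66 mm across, 100 mm high, standing at the left; leave alone.
- cup: Steel cup, 72 mm across, 85 mm high, standing at the left beyond the infeed; leave alone.
- bar_offcut: Steel bar offcut, 40 mm across, 60 mm high, standing upright at the right; leave alone.
Not all that is in view belongs to the job. What is shaped like the blank but green or turquoise is not meant.

How it is judged (in metres and radians):
On the way, in this order (a step that is already met when the one before it is completed fails the run):
1. The bare block has been set flat on the infeed, in front of the gate, and released (x of blank in the frame of fixture between -0.15 and -0.045 m and y of blank in the frame of fixture between -0.03 and 0.03 m and z of blank in the frame of fixture between 0.007 and 0.013 m and angle between blank's own z axis and vertical below 0.06 rad and contact force between the fingers and blank below 0.1 N and value of joint gate below 0.1 rad), for 0.2 s.
2. The block itself pushes the gate open (value of joint gate above 0.7 rad and contact force between blank and gate above 0.1 N and z of blank in the frame of fixture below 0.016 m and angle between blank's own z axis and vertical below 0.1 rad), for 0.1 s.
3. The block, flat in the nest, is pressed on the stop screw with at least 5 N for 0.3 s (contact force between blank and stop above 5 N and z of blank in the frame of fixture below 0.015 m and angle between blank's own z axis and vertical below 0.06 rad), for 0.3 s.
At the end, for the whole second after the job is handed in: The bare block lies flat and still on the bed past the gate, lengthwise within 0.12 rad, its centre 50 to 89 mm before the end stop's face (at the screw tip), at most 10 mm right or 12 mm left of the centre line; the gate is shut behind it (below 0.08 rad) (x of blank in the frame of stop between -0.089 and -0.05 m and y of blank in the frame of stop between -0.01 and 0.012 m and z of blank in the frame of stop between -0.003 and 0.004 m and angle between the x axis of blank and the x axis of fixture, either way round below 0.12 rad and angle between blank's own z axis and vertical below 0.05 rad and value of joint gate below 0.08 rad and linear speed of blank below 0.01 m/s); the robot touches nothing.
It fails at once if The block is pressed on the stop screw with more than 22 N (contact force between blank and stop above 22 N).
It fails at once if The gripper or arm forces the gate with more than 15 N (contact force between any of the arm, the fingers and gate above 15 N).
It fails at once if Another block or a bystander is shifted by more than 25 mm (distance of any of red_block, blue_block, hammer, wrench, can, cup, bar_offcut from where it was at the start of the episode above 0.025 m).
It also fails if it takes over 70 s, if anything falls off the work surface, if the arm or the gripper's body presses on something with over 40 N, if the wrist force passes 120 N, or if a joint passes its speed limit or range.

## Robot

A 6-joint arm with a two-finger parallel gripper is mounted at the origin on the work surface. World frame = base frame: x ahead of the robot, y to its left, z up, the work surface at z = 0. Lengths are in mm, angles in rad, forces in N, time in s.
With the tool pointing down it reaches from about 350 to 875 mm from the base axis. Payload 4.2 kg.
Tool frame: the origin (TCP) lies midway between the tips of the shut fingers; the grasp point (between the pads) lies 19 mm behind it; z points along the fingers, y is the direction in which the jaws open and shut (so a half turn about z gives the same grasp; the last joint's range is limited). The gripper opens to 85 mm and grips with 20 to 120 N. Pads are 22 mm wide; open, the fingers measure 114 mm over their backs; the gripper's body (76 mm by 85 mm) begins 54 mm behind the grasp point. The pads swing forward as they close: fully open they stand 13 mm farther back than shut.
Start: joints at [-0.947, 0.385, 0.008, 0, -1.194, -0.259], TCP at [222.991, -583.845, 231.312] pointing down, gripper open.
Joint ranges: [-3.14, 3.14], [-1.21, 2.06], [-1.07, 1.41], [-3.16, 2.05], [-2.99, -0.16], [-3.1, 3.1]. Speed limits (rad/s): [2.79, 2.79, 3.14, 3.14, 3.14, 3.14].

## Interface

Orientations are given as a unit quaternion [x, y, z, w].
In Python, from bench import arm, eyes, nets gives the robot as it stands.
- The arm moves only by the tool jog_arm, never from a script. Its argument "rows" is a list of rows, each a list of 3 entries, a list of its own where there are three numbers: the shift along the tool's x, y, z in cm, then the turn, a rotation vector about the tool's x, y, z in degrees, then the finger opening in cm, from 0 to 8.54. In form: [[[x, y, z], [ax, ay, az], jaw], ...]. A call has 1 to 10 rows; each row shifts and turns the commanded pose from where the row before left it, along the tool's axes as they then stand; what a row does not reach is not made up. A row lasts 1/8 s, in which the tool goes at most 62.5 mm and 10.7 degrees, less where a joint would pass 70% of its speed; a pose out of reach is approached as far as the arm can. A call with a gripper value outside its range is refused whole. The fingers move at their own pace and stop on an object; the grip force is fixed at half the most. Time passes only in rows, so rows that do not move let the fingers close. It gives the time, the measured TCP pose, the force and the opening at its end, in the units of the state.
- arm.read_state(): the state, without advancing time (a new reading comes with each control period).
- eyes.get_image(name): name is "scene" or "side" or "wrist"; returns the picture (384x512x3 uint8, red, green, blue); there is no depth.
- eyes.camera_model(name): a dict with "K" (3x3 intrinsics, pixels), "k1" (the pictures are not rectified: a ray, as slopes to the right and down, at radius r is drawn at 1 + k1 r^2 times it, then the intrinsics apply), "rvec" (rotation vector, rad) and "tvec" (3), from world to camera coordinates, as OpenCV has them. Camera axes: x right, y down, z forward; pixel columns grow to the right and rows downward; lengths in mm; the calibration is good to about 2 mm. A picture is of the moment at which its call begins: read the wrist's pose just before it. camera_model takes no time and is no camera call; for the wrist camera it gives the pose at the moment of the call.
- arm.job_done(): hands the job in, once; it reports no verdict.
Trained networks look in the newest picture that a camera, given by its name, has taken for a name from the list of things; names that differ only in an ending like _2 or _b are one class to them, and where a whole thing is asked for, a point or a joint stands for the part that bears it (a point fixed in the world has none). Each returns a list of dicts, best first, with "conf" (0 to 1); they miss things now and then, are a little off and sometimes report something else, mostly with a low value. They report only what shows in the picture. A call takes as long as a camera call. They do not tell look-alikes from the thing itself.
- nets.boxes_of(camera, name): "position" ([column, row] as shares, 0 to 1, of the picture: columns of its width, rows of its height, amid what is visible of it).
The state is a dict: "clock": time; "joints": joint angles; "joint_vel": joint speeds; "joint_efforts": joint torques, N m; "position": TCP position; "ee_rot": TCP orientation; "contact_force": force on the tool from outside, world axes, zero at the start; "wrist_torque": the same for the moment, N m; "gripper_width": finger opening in mm.
Only numpy, scipy, OpenCV 4.12 (cv2) and the standard library are available. Lean on these libraries where they do the work, as an engineer would, in place of code of your own. Each camera call takes 0.05 s, during which the arm holds its last target.

## Working session

There is one attempt and no reset: what is moved stays moved. The work goes in short steps, Python scripts to look and compute and a tool call to move; the robot and the scene stay as the last step left them, time stands still between calls to the robot, and variables do not carry over. Pictures are saved under pics/ and viewed, and the job is handed in when it is done.

Besides the shell and the picture viewer there is one more tool, called after "Emit:" by a JSON object that holds its "fn" and its "kwargs". jog_arm: Moves the arm, as the interface text tells. Its arguments: {"type":"object","properties":{"rows":{"type":"array","items":{"type":"array"}}},"required":["rows"]}

```bash
ls; mkdir -p pics; cat > h.py <<'E'
import numpy as np, cv2
from bench import arm, eyes, nets
from scipy.spatial.transform import Rotation as R
def ray(name,px,m=None):
    m=m or eyes.camera_model(name); K=np.array(m["K"],float); k1=m["k1"]
    d=np.array([(px[0]-K[0,2])/K[0,0],(px[1]-K[1,2])/K[1,1]]); u=d.copy()
    for _ in range(30): u=d/(1+k1*(u@u))
    Rm=cv2.Rodrigues(np.array(m["rvec"],float))[0]; t=np.array(m["tvec"],float).ravel()
    return -Rm.T@t, Rm.T@np.array([u[0],u[1],1.])
def plane(name,px,z,m=None):
    o,d=ray(name,px,m); return o+d*(z-o[2])/d[2]
def proj(name,P,m=None):
    m=m or eyes.camera_model(name); K=np.array(m["K"],float)
    Rm=cv2.Rodrigues(np.array(m["rvec"],float))[0]; c=Rm@np.array(P,float)+np.array(m["tvec"],float).ravel()
    u=c[:2]/c[2]; u=u*(1+m["k1"]*(u@u)); return K[:2,:2]@u+K[:2,2]
def snap(name,fn):
    im=eyes.get_image(name); cv2.imwrite('pics/'+fn,im[:,:,::-1]); return im
def tri(rays):
    A=np.zeros((3,3));b=np.zeros(3)
    for o,d in rays:
        d=d/np.linalg.norm(d);M=np.eye(3)-np.outer(d,d);A+=M;b+=M@o
    return np.linalg.solve(A,b)
E
python3 - <<'E'
from h import *
print(arm.read_state())
for n in("scene","side","wrist"):
    snap(n,n+"0.png"); print(n,eyes.camera_model(n))
for n in("scene","side"):
    for t in("blank","fixture","gate","gate_edge","stop"):
        print(n,t,[(round(d["conf"],2),round(d["position"][0]*512,1),round(d["position"][1]*384,1)) for d in nets.boxes_of(n,t)])
E
```

```text
pics
{'clock': 0.0, 'joints': array([-9.47405627e-01,  3.85580534e-01,  6.61644564e-03, -5.25548745e-04,
       -1.19397822e+00, -2.58577623e-01]), 'joint_vel': array([ 1.00699042e-03,  9.32153857e-05,  3.58726742e-04, -2.27221607e-04,
       -1.21467111e-03, -1.86642319e-03]), 'joint_efforts': array([ 9.12378687e-05, -3.92287982e+01,  1.88399899e+01,  4.18608516e+00,
       -4.69904422e-03,  2.21000498e-07]), 'position': array([ 222.78743329, -583.31865434,  230.19948852]), 'ee_rot': array([-1.81301255e-01,  9.83426990e-01,  1.07458801e-03, -2.37116212e-04]), 'contact_force': array([ 0.40655173,  0.31871746, -0.36177098]), 'wrist_torque': array([-0.02248743, -0.04268465,  0.03954078]), 'gripper_width': 85.30895509786559}
scene {'K': array([[437.84825593,   0.        , 251.09771245],
       [  0.        , 437.84825593, 182.92950703],
       [  0.        ,   0.        ,   1.        ]]), 'k1': -0.017292196062330595, 'rvec': array([ 2.02910697,  1.32928548, -0.57737034]), 'tvec': array([-231.18334739, -258.23103218, 1656.07904022])}
side {'K': array([[478.08368838,   0.        , 260.060
[... 397 characters left out ...]
        ,   1.        ]]), 'k1': 0.011653506279718598, 'rvec': array([-1.69022684, -2.45225482, -0.32504093]), 'tvec': array([623.9967975 , -35.13997499, 378.09964894])}
scene blank [(0.61, 261.3, 152.5), (0.61, 300.1, 137.7), (0.57, 230.7, 189.1)]
scene fixture []
scene gate [(0.48, 252.2, 224.4)]
scene gate_edge [(0.47, 251.6, 223.0)]
scene stop [(0.75, 167.8, 250.5)]
side blank [(0.97, 297.9, 275.1), (0.75, 307.1, 232.9), (0.72, 285.7, 164.1), (0.68, 233.0, 175.9), (0.64, 288.2, 190.9), (0.25, 238.1, 176.5)]
side fixture [(0.83, 235.3, 177.4)]
side gate [(0.62, 234.2, 176.0), (0.42, 238.1, 178.8), (0.25, 255.9, 266.2)]
side gate_edge [(0.52, 238.0, 175.9)]
side stop [(0.64, 256.5, 135.5)]
```

View pics/scene0.png

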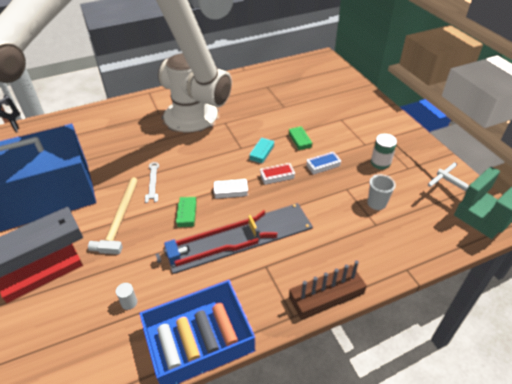

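View pics/side0.png

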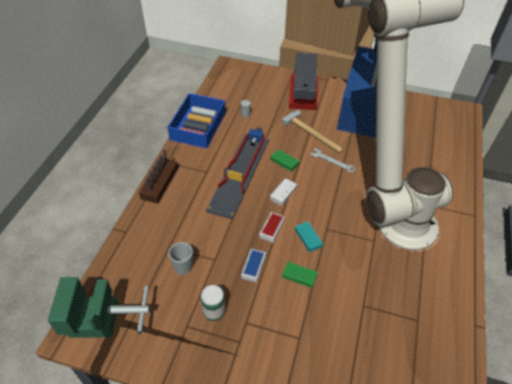

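View pics/wrist0.png

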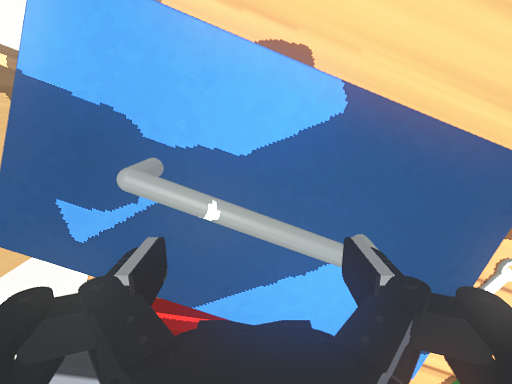

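The scene view shows the bare block at (231,188) with the red and blue blocks beside it. The bed runs from its infeed at about (300,220) to the stop at (170,250), gate at (252,225). In the side view the block is at (284,191), the infeed near (225,205) and the stop at (257,135). The wrist camera sees only the toolbox. I'll locate them roughly first.

```bash
python3 - <<'E'
from h import *
def T(a,b): 
    p=tri([ray("scene",a),ray("side",b)]); return p.round(1)
print("blank",T((231,186),(284,190.5)), plane("scene",(231,185),24),plane("side",(284,190),24))
print("stop",T((171,246),(256.5,134)))
for n,px in(("scene",[(312,228),(299,206),(175,269)]),("side",[(209,209),(234,217)])):
    for p in px: print(n,p,plane(n,p,10).round(1))
print("gate post",plane("scene",(249,216),60),plane("side",(228,172),50))
E
```

```text
blank [436.3  -4.   19.1] [438.92506229  -3.00111273  24.        ] [435.00041576  -4.04442012  24.        ]
stop [ 605.7 -237.2   40.3]
scene (312, 228) [680.6 148.4  10. ]
scene (299, 206) [590.7 154.   10. ]
scene (175, 269) [ 657.5 -246.7   10. ]
side (209, 209) [663.3 144.7  10. ]
side (234, 217) [570.  152.1  10. ]
gate post [607.25584071 -13.24576004  60.        ] [643.83131601  -4.56255515  50.        ]
```

Emit:
{"fn": "jog_arm", "kwargs": {"rows": [[[0,0,-5],[0,0,0],8.54],[[0,0,-5],[0,0,0],8.54],[[-3.6,4.1,0],[0,0,0],8.54],[[-3.6,4.1,0],[0,0,0],8.54],[[-3.6,4.1,0],[0,0,0],8.54],[[-3.6,4.1,0],[0,0,0],8.54],[[-3.6,4.1,0],[0,0,0],8.54],[[-3.6,4.1,0],[0,0,0],8.54],[[-3.6,4.1,0],[0,0,0],8.54],[[-3.6,4.1,0],[0,0,0],8.54]]}}

```text
clock: 1.9
position: [375.2, -173.0, 331.8]
ee_rot: [-0.181, 0.983, -0.0, 0.001]
contact_force: [1.1, -0.0, -0.3]
gripper_width: 85.4
```

```bash
python3 - <<'E'
from h import *
s=arm.read_state();print(s["position"],s["ee_rot"])
m=eyes.camera_model("wrist"); snap("wrist","w1.png")
o,d=ray("wrist",(256,192),m); print(o,d); 
Rt=R.from_quat(s["ee_rot"]); print("cam in tool",Rt.inv().apply(o-s["position"]),Rt.inv().apply(d))
E
```

```text
[ 375.24383877 -173.00755697  331.75184855] [-1.81362504e-01  9.83416047e-01 -1.76053174e-04  7.00053443e-04]
[ 315.1884242  -196.16634195  473.62170212] [ 0.23605353  0.09807899 -0.96681196]
cam in tool [  64.17931463   -0.29811122 -141.95409186] [-0.25424088  0.00800466  0.96714199]
```

View pics/w1.png

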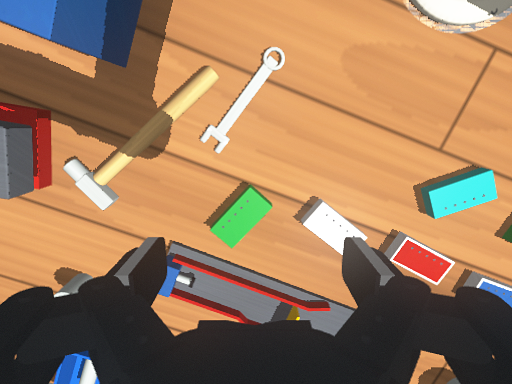

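The wrist view shows the blank at about (333,225), partly behind the finger, with the stop at (172,278) and the gate near (290,312) by the gripper. I need a clearer viewpoint, so I'll work out yaw angles.

```bash
python3 - <<'E'
from h import *
s=arm.read_state();print(s["joints"].round(3))
a=plane("wrist",(316,197),24);b=plane("wrist",(366,238),24);print(a,b,np.degrees(np.arctan2(*(b-a)[1::-1])))
c=plane("wrist",(190,285),10);d=plane("wrist",(172,241),10); e=plane("wrist",(325,297),10)
print(d,e,np.degrees(np.arctan2(*(e-d)[1::-1])))
E
```

```text
[-0.026 -0.054 -0.281 -0.002 -1.341 -1.175]
[400.18483299 -53.24787726  24.        ] [434.81539919  53.2716416   24.        ] 71.99013550904822
[ 563.59692059 -247.01096871   10.        ] [569.02469829  44.09592959  10.        ] 88.93182632992699
```

Emit:
{"fn": "jog_arm", "kwargs": {"rows": [[[-6,1.3,0],[0,0,0],8.54],[[-6,1.3,0],[0,0,0],8.54],[[-6,1.3,0],[0,0,0],8.54],[[-6,1.3,0],[0,0,0],8.54],[[0,0,0],[0,0,-10.2],8.54],[[0,0,0],[0,0,-10.2],8.54],[[0,0,0],[0,0,-10.2],8.54],[[0,0,0],[0,0,-10.2],8.54],[[0,0,0],[0,0,-10.2],8.54],[[0,0,0],[0,0,0],8.54]]}}

```text
clock: 3.2
position: [580.6, -40.5, 331.4]
ee_rot: [-0.586, 0.81, 0.0, 0.0]
contact_force: [0.2, 0.1, -0.0]
gripper_width: 85.7
```

```bash
python3 - <<'E'
from h import *
import json,pickle
s=arm.read_state();m=eyes.camera_model("wrist"); snap("wrist","w2.png"); pickle.dump(m,open("m2.pkl","wb"))
print(s["position"],s["ee_rot"],s["joints"].round(3))
for t in("blank","gate","gate_edge","stop","fixture"):
    print(t,[(round(d["conf"],2),round(d["position"][0]*512,1),round(d["position"][1]*384,1)) for d in nets.boxes_of("wrist",t)])
E
```

```text
[580.63867703 -40.54341663 331.35208255] [-5.86239827e-01  8.10137558e-01  1.77048444e-05  3.97649015e-05] [ 0.208  0.26   0.075 -0.    -1.386 -0.526]
blank [(0.79, 348.6, 149.8), (0.69, 465.4, 284.5), (0.64, 299.1, 58.1), (0.62, 445.9, 221.2)]
gate [(0.74, 231.7, 184.9)]
gate_edge [(0.7, 233.6, 187.8)]
stop [(0.96, 183.8, 30.4)]
fixture [(0.76, 224.8, 149.3)]
```

View pics/w2.png

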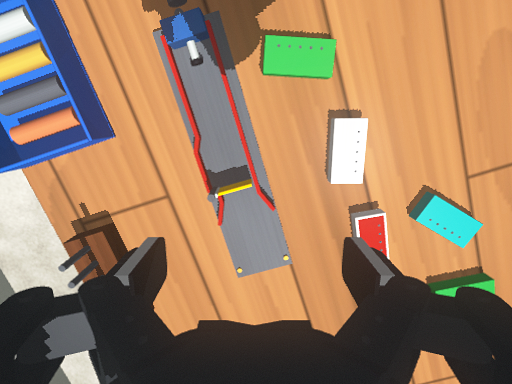

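Everything I need is in this view: blank at (349,150), gate from (213,194) to (252,184), stop at (184,30) with its screw tip near (195,62), and the infeed end of the plate near (240,277) and (290,262). I'll zoom in for accurate corners.

```bash
python3 - <<'E'
import cv2,numpy as np
im=cv2.imread("pics/w2.png")
def crop(x0,y0,x1,y1,k,fn):
    c=cv2.resize(im[y0:y1,x0:x1],None,fx=k,fy=k,interpolation=cv2.INTER_CUBIC)
    for x in range((x0+9)//10*10,x1,10): cv2.putText(c,str(x),((x-x0)*k,8),0,.3,(0,0,255)); cv2.line(c,((x-x0)*k,10),((x-x0)*k,16),(0,255,255))
    for y in range((y0+9)//10*10,y1,10): cv2.putText(c,str(y),(0,(y-y0)*k+4),0,.3,(0,0,255));cv2.line(c,(20,(y-y0)*k),(26,(y-y0)*k),(0,255,255))
    cv2.imwrite(fn,c)
crop(310,100,390,200,6,"pics/c1.png"); crop(190,165,300,285,5,"pics/c2.png"); crop(140,0,260,80,6,"pics/c3.png")
E
```

```text
(no output)
```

View pics/c1.png

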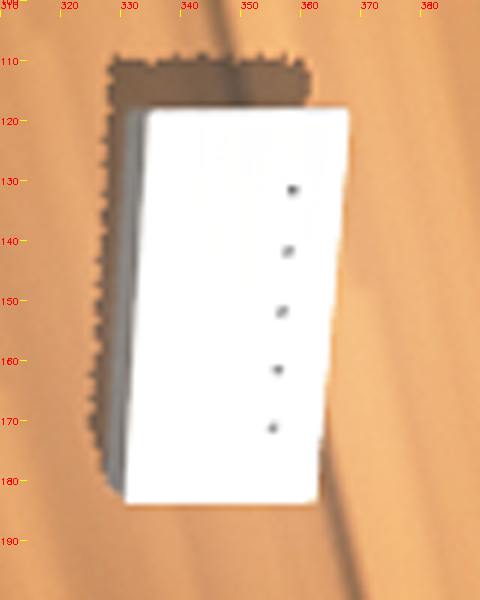

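View pics/c2.png

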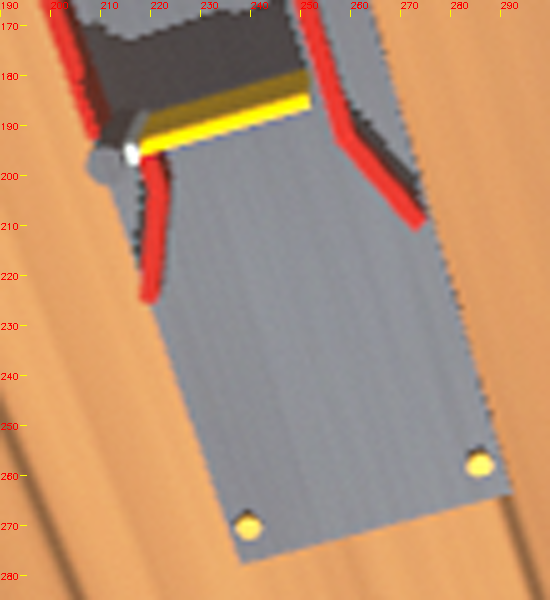

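View pics/c3.png

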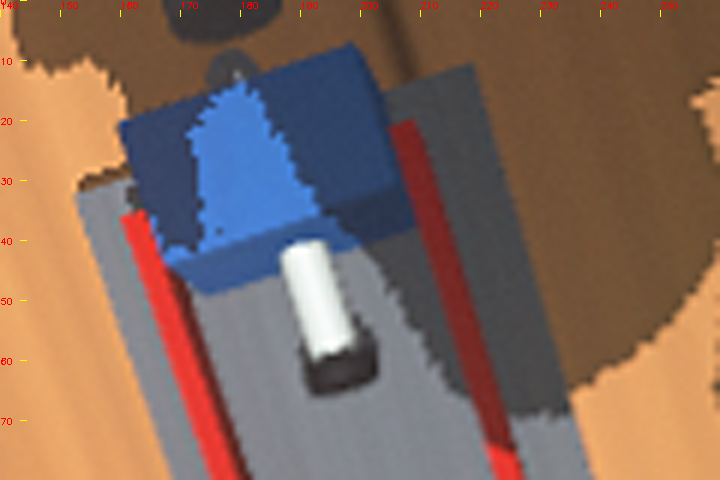

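```bash
python3 - <<'E'
from h import *
import pickle
m=pickle.load(open("m2.pkl","rb"))
P=lambda p,z:plane("wrist",p,z,m)[:2]
# plate corners
RI=P((292.3,263.3),10);LI=P((238.5,277.3),10);RO=P((219,11),10);LO=P((153,31.5),10)
print("plate",RI.round(1),LI.round(1),RO.round(1),LO.round(1))
print("lens",np.linalg.norm(RI-RO),np.linalg.norm(LI-LO),np.linalg.norm(RI-LI),np.linalg.norm(RO-LO))
ang=lambda v:np.degrees(np.arctan2(v[1],v[0]))
print("ang",ang(RO-RI),ang(LO-LI),ang(LI-RI)-90-180)
# fit rigid
L=np.array([[-165,-50],[-165,50],[245,-50],[245,50]],float);W=np.array([RI,LI,RO,LO])
def fit(L,W):
    lc,wc=L.mean(0),W.mean(0);H=(L-lc).T@(W-wc);a=np.arctan2(H[0,1]-H[1,0],H[0,0]+H[1,1])
    Rm=np.array([[np.cos(a),-np.sin(a)],[np.sin(a),np.cos(a)]]);o=wc-Rm@lc
    return a,o,W-(L@Rm.T+o)
a,o,r=fit(L,W);print("fix",np.degrees(a),o,r.round(1))
f=lambda p:(np.array([[np.cos(a),np.sin(a)],[-np.sin(a),np.cos(a)]])@(p-o)).round(1)
print("gate tip top",f(P((251.5,184),51)),"base end",f(P((217,194.5),51)))
print("screw tip",f(P((197,63),32)),"stop face top edge L,R",f(P((169.5,43.5),46)),f(P((206.5,30.3),46)))
print("fence right tip",f(P((273,208),28)),"left",f(P((219.5,224.5),28)))
# blank
C=[(332.5+1.7,118),(368,118),(362.5,183.8),(330.5,184)]
for z in(22,24,26):
    Q=np.array([P(c,z) for c in C]);print(z,[np.linalg.norm(Q[i]-Q[(i+1)%4]).round(1) for i in range(4)],Q.mean(0),ang(Q[0]-Q[3])%180,ang(Q[1]-Q[2])%180)
# heights check: scene view corners
ctr=np.r_[P((349,151),24),24]
for cam in("scene","side"):
    print(cam,proj(cam,np.r_[Q.mean(0),24]),proj(cam,np.r_[o,10]))
    for l in L: print(proj(cam,np.r_[np.array([[np.cos(a),-np.sin(a)],[np.sin(a),np.cos(a)]])@l+o,10]).round(1),end=" ")
E
```

```text
plate [576.1 157.7] [674.6 154.1] [ 563.8 -250.3] [ 661.8 -255.3]
lens 408.1610305877724 409.6052091175609 98.56515524009157 98.1301279143114
ang -91.71540846434546 -91.77897827026591 -272.0629385200705
fix -91.78809364126863 [620.32105821  -8.47790326] [[ 0.6 -0.3]
 [-0.9 -0.8]
 [ 1.1  1.5]
 [-0.8 -0.4]]
gate tip top [  1.5 -24.6] base end [ 0.7 29.5]
screw tip [184.5   0.2] stop face top edge L,R [214.4  25.4] [215.5 -26.7]
fence right tip [-51.1 -44.6] left [-53.6  46.2]
22 [np.float64(50.3), np.float64(100.8), np.float64(50.5), np.float64(101.2)] [440.05088113  -4.03434686] 72.57237226750196 72.68873111200443
24 [np.float64(50.1), np.float64(100.3), np.float64(50.3), np.float64(100.7)] [440.5885732   -4.47047705] 72.57237226750198 72.68873111200446
26 [np.float64(49.9), np.float64(99.9), np.float64(50.1), np.float64(100.3)] [441.12626527  -4.90660724] 72.57237226750198 72.68873111200449
scene [230.68221431 185.6384795 ] [252.71271034 230.34756606]
[297.8 202.2] [313.1 226. ] [163.7 243.3] [172.5 271.6] side [282.39049135 189.43332097] [234.82669626 180.10160068]
[231.9 217.9] [204.6 210.4] [268.2 139.3] [244.2 133.5]
```

Fixture fit: origin (620.3,-8.5), yaw -91.8°. The blank is at (440.6,-4.5), yaw 72.6°, and its size comes out right at z=24. I'll move above it.

Emit:
{"fn": "jog_arm", "kwargs": {"rows": [[[0.32,4.8,0],[0,0,0],8.54],[[0.32,4.8,0],[0,0,0],8.54],[[0.32,4.8,0],[0,0,0],8.54],[[0,0,0],[0,0,-0.8],8.54],[[0,0,5],[0,0,0],8.54],[[0,0,5],[0,0,0],8.54],[[0,0,5],[0,0,0],8.54],[[0,0,3],[0,0,0],8.54],[[0,0,0],[0,0,0],8.54]]}}

```text
clock: 4.62
position: [440.0, -5.4, 149.4]
ee_rot: [-0.592, 0.806, 0.001, -0.003]
contact_force: [0.5, -0.5, 0.2]
gripper_width: 85.1
```

```bash
python3 - <<'E'
from h import *
import pickle
s=arm.read_state();m=eyes.camera_model("wrist"); snap("wrist","w3.png"); pickle.dump(m,open("m3.pkl","wb"))
print(s["position"],s["ee_rot"])
E
```

```text
[439.98657813  -5.42538366 149.3846243 ] [-5.92437647e-01  8.05611338e-01  7.69180343e-04 -2.72291036e-03]
```

View pics/w3.png

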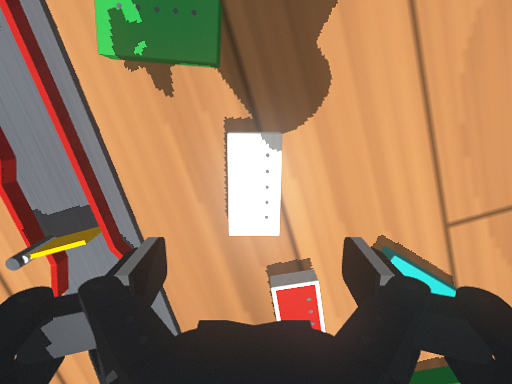

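The blank is centred at about (254,185), with the red block clear below it at (297,300). I'll triangulate the dots and corners from the two wrist positions.

```bash
python3 - <<'E'
from h import *
import pickle
m2=pickle.load(open("m2.pkl","rb"));m3=pickle.load(open("m3.pkl","rb"))
im=cv2.imread("pics/w3.png");g=cv2.cvtColor(im,6)
th=(g>200).astype(np.uint8);n,l,st,c=cv2.connectedComponentsWithStats(th)
for i in range(1,n):
    if st[i,4]>300: print(st[i],c[i])
c=cv2.resize(im[120:250,215:295],None,fx=4,fy=4,interpolation=cv2.INTER_CUBIC);cv2.imwrite("pics/c4.png",c)
A=[(334.2,118),(368,118),(362.5,183.8),(330.5,184)];B=[(227.5,133),(282,133),(279.5,236.5),(229.5,235.5)]
P=np.array([tri([ray("",a,m2),ray("",b,m3)]) for a,b in zip(A,B)]);print(P.round(1),P.mean(0))
Q=np.array([plane("",b,24,m3) for b in B]);print(Q.mean(0),np.degrees(np.arctan2(*((Q[0]+Q[1]-Q[2]-Q[3])[1::-1])))%180)
E
```

```text
[ 227  133   71  103 5509] [255.05463787 185.4995462 ]
[271 281  55  51 507] [300.18145957 299.02366864]
[[448.5 -59.8  20.5]
 [401.6 -44.8  23.4]
 [431.4  51.4  22.6]
 [478.9  36.6  19.9]] [440.0847074   -4.15652512  21.59141762]
[439.81509698  -4.97564193  24.        ] 72.53743632329702
```

View pics/c4.png

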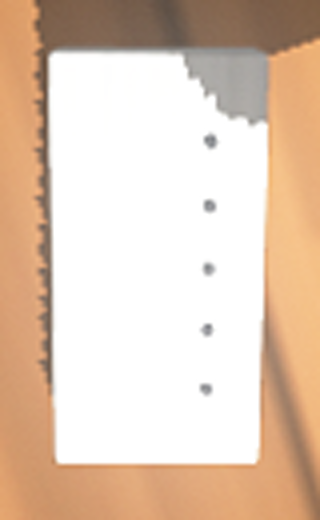

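Emit:
{"fn": "jog_arm", "kwargs": {"rows": [[[0,0,5],[0,0,0],8.54],[[0,0,5],[0,0,0],8.54],[[0,0,3],[0,0,0],8.54],[[0,0,1.2],[0,0,0],8.54],[[0,0,0],[0,0,0],8.54]]}}

```text
clock: 5.3
position: [442.1, -4.5, 9.9]
ee_rot: [-0.593, 0.805, -0.0, 0.001]
contact_force: [-0.9, -0.0, 1.0]
gripper_width: 85.3
```

Emit:
{"fn": "jog_arm", "kwargs": {"rows": [[[0,0,0.6],[0,0,0],8.54],[[0,0,0],[0,0,0],8.54],[[0,0,0],[0,0,0],4.0],[[0,0,0],[0,0,0],4.0],[[0,0,0],[0,0,0],4.0],[[0,0,0],[0,0,0],4.0],[[0,0,0],[0,0,0],4.0]]}}

```text
clock: 6.18
position: [440.9, -4.8, 3.9]
ee_rot: [-0.593, 0.805, -0.0, 0.0]
contact_force: [-1.4, 0.3, 4.1]
gripper_width: 48.7
```

Emit:
{"fn": "jog_arm", "kwargs": {"rows": [[[0,0,-3],[0,0,0],4.0],[[0,0,-4],[0,0,0],4.0],[[0,0,-3],[0,0,0],4.0],[[0,0,0],[0,0,-7.8],4.0],[[0,0,0],[0,0,-7.8],4.0],[[-2.67,-4.48,0],[0,0,0],4.0],[[-2.67,-4.48,0],[0,0,0],4.0],[[-2.67,-4.48,0],[0,0,0],4.0],[[-2.67,-4.48,0],[0,0,0],4.0],[[0,0,0],[0,0,0],4.0]]}}

```text
clock: 7.42
position: [625.2, 98.2, 101.4]
ee_rot: [-0.697, 0.717, 0.0, -0.0]
contact_force: [-1.1, -0.4, -3.9]
gripper_width: 49.0
```

```bash
python3 - <<'E'
from h import *
s=arm.read_state();snap("wrist","w4.png");print(s["position"],s["ee_rot"],s["contact_force"],s["gripper_width"])
E
```

```text
[625.24628481  98.23470998 101.42586213] [-6.96879369e-01  7.17188350e-01  9.94573082e-05 -7.63777577e-05] [-1.07782683 -0.37643749 -3.94609202] 49.01304505542792
```

View pics/w4.png

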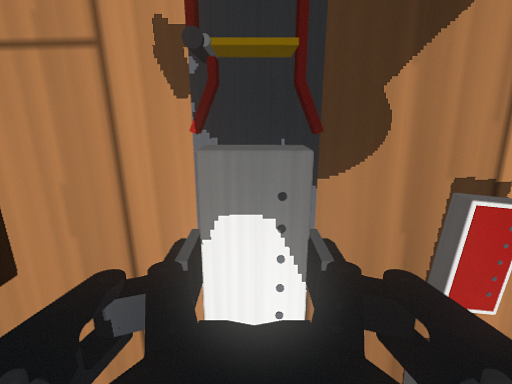

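The held block is lined up with the bed: block centre column about 256, funnel centre about 257. Lowering it now.

Emit:
{"fn": "jog_arm", "kwargs": {"rows": [[[0,0.1,4],[0,0,0],4.0],[[0,0,3],[0,0,0],4.0],[[0,0,1.2],[0,0,0],4.0],[[0,0,0],[0,0,0],4.0],[[0,0,0],[0,0,0],4.0]]}}

```text
clock: 8.1
position: [623.0, 96.8, 22.8]
ee_rot: [-0.697, 0.717, -0.001, 0.001]
contact_force: [0.5, 0.2, -1.1]
gripper_width: 48.9
```

Emit:
{"fn": "jog_arm", "kwargs": {"rows": [[[0,0,0.5],[0,0,0],4.0],[[0,0,0],[0,0,0],4.0],[[0,0,0],[0,0,0],4.0]]}}

```text
clock: 8.48
position: [622.2, 96.6, 16.6]
ee_rot: [-0.697, 0.717, -0.0, 0.0]
contact_force: [-0.4, 0.1, -4.0]
gripper_width: 48.5
```

Emit:
{"fn": "jog_arm", "kwargs": {"rows": [[[0,0,0.2],[0,0,0],4.0],[[0,0,0],[0,0,0],4.0]]}}

```text
clock: 8.72
position: [622.0, 96.5, 14.1]
ee_rot: [-0.697, 0.718, 0.0, -0.0]
contact_force: [-0.3, -0.3, -2.3]
gripper_width: 49.0
```

Emit:
{"fn": "jog_arm", "kwargs": {"rows": [[[0,0,0.1],[0,0,0],4.0],[[0,0,0],[0,0,0],4.0]]}}

```text
clock: 8.98
position: [622.1, 96.6, 14.0]
ee_rot: [-0.697, 0.717, -0.0, 0.0]
contact_force: [-1.6, -0.2, 2.2]
gripper_width: 48.3
```

Fz rose from -4 to +2, so the block is resting on the bed. Opening the fingers.

Emit:
{"fn": "jog_arm", "kwargs": {"rows": [[[0,0,0],[0,0,0],7.5],[[0,0,0],[0,0,0],7.5],[[0,0,0],[0,0,0],7.5],[[0,0,0],[0,0,0],7.5],[[0,0,-2],[0,0,0],7.5],[[0,0,-4],[0,0,0],7.5],[[0,0,-3],[0,0,0],7.5],[[0,0,0],[0,0,0],7.5]]}}

```text
clock: 9.98
position: [623.9, 97.2, 106.5]
ee_rot: [-0.697, 0.717, -0.001, 0.003]
contact_force: [-0.5, -0.5, -0.1]
gripper_width: 74.9
```

```bash
python3 - <<'E'
from h import *
import pickle
s=arm.read_state();m=eyes.camera_model("wrist");snap("wrist","w5.png");pickle.dump(m,open("m5.pkl","wb"));print(s["position"],s["ee_rot"],s["contact_force"],s["gripper_width"])
E
```

```text
[623.93285539  97.20142331 106.49954313] [-0.69669978  0.71735535 -0.0014124   0.0029529 ] [-0.52901303 -0.47581733 -0.07939712] 74.89963455333147
```

View pics/w5.png

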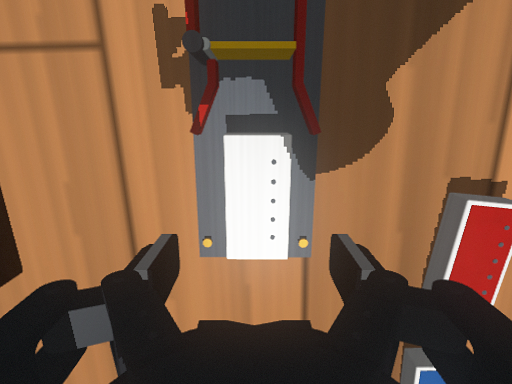

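The block lies flat and straight on the infeed, top spanning (224,134) to (290,259), with the funnel mouth just ahead. Checking where it sits in the fixture frame.

```bash
cat >> h.py <<'E'
A0=np.radians(-91.788);O0=np.array([620.32,-8.48])
def f(p): return np.array([[np.cos(A0),np.sin(A0)],[-np.sin(A0),np.cos(A0)]])@(np.array(p)[:2]-O0)
def w(l): return np.array([[np.cos(A0),-np.sin(A0)],[np.sin(A0),np.cos(A0)]])@np.array(l,float)+O0
E
python3 - <<'E'
from h import *
import pickle
m=pickle.load(open("m5.pkl","rb"))
Q=np.array([f(plane("",c,34,m)) for c in((224,134),(290,134),(289,259),(227,259))]);print(Q.round(1),Q.mean(0))
for c,z in(((195,132),28),((317,131),28),((200,257.5),10),((314,258.5),10),((296,48),51),((210,48),51)): print(c,f(plane("",c,z,m)).round(1))
s=arm.read_state();print(f(s["position"]))
E
```

```text
[[ -54.3   23.5]
 [ -54.2  -24. ]
 [-153.4  -26.5]
 [-153.6   23.6]] [-103.88376278   -0.82254667]
(195, 132) [-53.3  45.6]
(317, 131) [-52.4 -44.4]
(200, 257.5) [-164.9   50.4]
(314, 258.5) [-165.4  -51.9]
(296, 48) [ -1.3 -23.9]
(210, 48) [-1.4 29. ]
[-105.36386634   -0.98523394]
```

```bash
python3 - <<'E'
from h import *
print("cup",tri([ray("scene",(380.5,193)),ray("side",(181,258))]),"can",tri([ray("scene",(384.5,150)),ray("side",(213,301))]),"target",w((-187,0)))
E
```

```text
cup [668.39014729 377.80182358  45.56887149] can [521.67518265 492.26892267  58.08812075] target [626.15466596 178.4289529 ]
```

Emit:
{"fn": "jog_arm", "kwargs": {"rows": [[[-4.1,0,0],[0,0,0],0],[[-4.1,0,0],[0,0,0],0],[[0,0,0],[0,0,0],0],[[0,0,0],[0,0,0],0],[[0,0,0],[0,0,0],0]]}}

```text
clock: 10.65
position: [624.2, 177.4, 102.7]
ee_rot: [-0.696, 0.718, 0.0, -0.001]
contact_force: [0.3, -0.6, -0.2]
gripper_width: -0.5
```

Emit:
{"fn": "jog_arm", "kwargs": {"rows": [[[0,-0.15,4],[0,0,0],0],[[0,0,3],[0,0,0],0],[[0,0,1.2],[0,0,0],0],[[0,0,0],[0,0,0],0],[[0,0,0],[0,0,0],0]]}}

```text
clock: 11.28
position: [627.1, 178.7, 22.8]
ee_rot: [-0.697, 0.717, -0.0, 0.001]
contact_force: [-0.0, 1.1, -1.4]
gripper_width: -0.2
```

```bash
python3 - <<'E'
from h import *
s=arm.read_state();snap("wrist","w6.png");print(s["position"],f(s["position"]),s["contact_force"],s["gripper_width"])
E
```

```text
[627.0773818  178.74293968  22.78387568] [-187.34262396    0.91246976] [-0.0209596   1.08193573 -1.35045548] -0.20209451587143604
```

View pics/w6.png

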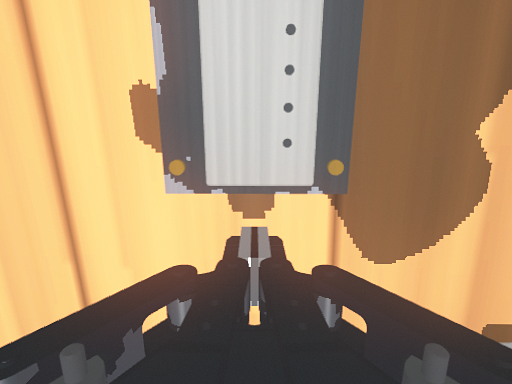

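The shut fingers sit centred behind the block, tips at (254,235) and block rear edge at row 185. Lowering slightly and starting to push.

Emit:
{"fn": "jog_arm", "kwargs": {"rows": [[[0,0.15,0.4],[0,0,0],0],[[1,0,0],[0,0,0],0],[[0.6,0,0],[0,0,0],0],[[0.6,0,0],[0,0,0],0],[[0.6,0,0],[0,0,0],0],[[0.6,0,0],[0,0,0],0],[[0.6,0,0],[0,0,0],0]]}}

```text
clock: 12.2
position: [623.6, 138.4, 17.4]
ee_rot: [-0.697, 0.717, -0.0, 0.0]
contact_force: [-0.5, 2.4, -0.0]
gripper_width: 0.1
```

```bash
python3 - <<'E'
from h import *
s=arm.read_state();snap("wrist","w7.png");print(s["position"],f(s["position"]),s["contact_force"],s["gripper_width"])
E
```

```text
[623.55811101 138.43737754  17.43967194] [-146.94687965   -1.3474967 ] [-0.47266731  2.3859559  -0.02387571] 0.07468915764359035
```

View pics/w7.png

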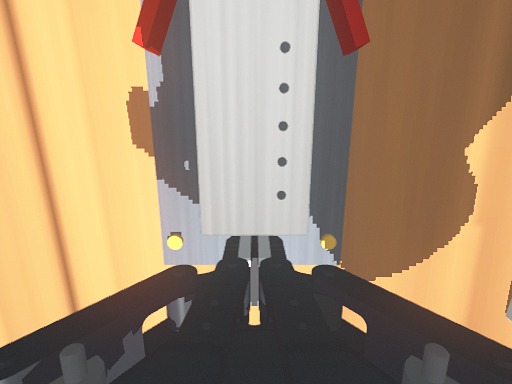

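In contact: rear edge at row 236 against the fingers, pushing at about 2.4 N. Carrying on into the channel.

Emit:
{"fn": "jog_arm", "kwargs": {"rows": [[[0.6,0,0],[0,0,0],0],[[0.6,0,0],[0,0,0],0],[[0.6,0,0],[0,0,0],0],[[0.6,0,0],[0,0,0],0],[[0.6,0,0],[0,0,0],0],[[0.6,0,0],[0,0,0],0],[[0.5,0,0],[0,0,0],0],[[0.5,0,0],[0,0,0],0]]}}

```text
clock: 13.25
position: [622.4, 95.4, 17.5]
ee_rot: [-0.697, 0.717, 0.001, 0.002]
contact_force: [-1.4, 11.0, 0.8]
gripper_width: -0.2
```

```bash
python3 - <<'E'
from h import *
s=arm.read_state();snap("wrist","w8.png");print(s["position"],f(s["position"]),s["contact_force"],s["gripper_width"])
E
```

```text
[622.43566973  95.38213447  17.46966051] [-103.87757768   -1.12600666] [-1.37366103 10.9508412   0.79867028] -0.15848853227123721
```

View pics/w8.png

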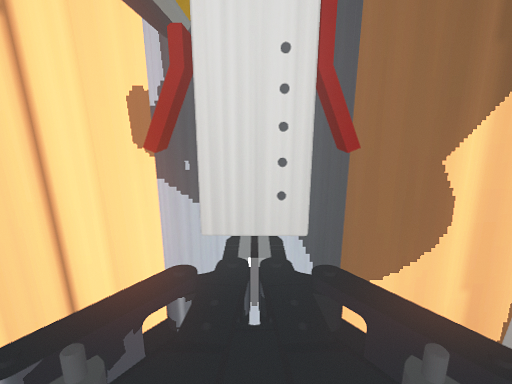

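The block is square in the channel and the force rose to 11 N as it met the gate, whose yellow leaf shows at (185,8). Continuing slowly.

Emit:
{"fn": "jog_arm", "kwargs": {"rows": [[[0.5,0,0],[0,0,0],0],[[0.5,0,0],[0,0,0],0],[[0.5,0,0],[0,0,0],0],[[0.5,0,0],[0,0,0],0]]}}

```text
clock: 13.8
position: [621.7, 73.5, 17.4]
ee_rot: [-0.697, 0.717, 0.0, 0.001]
contact_force: [-0.4, 5.2, 0.8]
gripper_width: 0.1
```

```bash
python3 - <<'E'
from h import *
s=arm.read_state();a=snap("wrist","w9.png");b=snap("scene","s9.png");print(s["position"],f(s["position"]),s["contact_force"],s["gripper_width"])
c=cv2.resize(b[180:290,140:330],None,fx=3,fy=3)[:,:,::-1]; cv2.imwrite("pics/c9.png",c)
E
```

```text
[621.68513838  73.47988251  17.41149529] [-81.96257191  -1.19279118] [-0.41700709  5.19194924  0.84045752] 0.10358883409052515
```

View pics/w9.png

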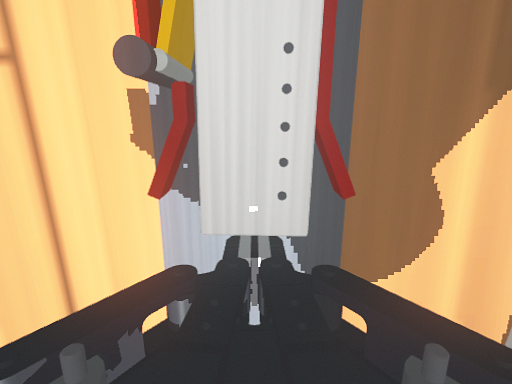

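View pics/c9.png

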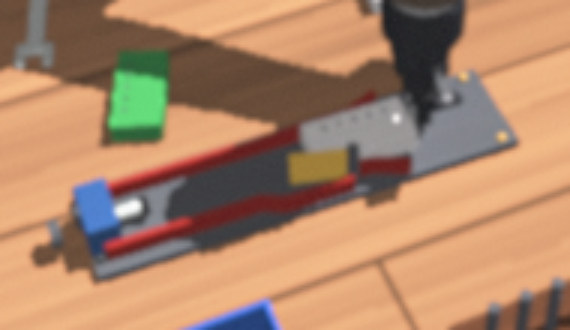

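The gate is swinging open on the block's front corner (yellow leaf at (315,165) in the crop). I'll continue steadily.

Emit:
{"fn": "jog_arm", "kwargs": {"rows": [[[0.5,0,0],[0,0,0],0],[[0.5,0,0],[0,0,0],0],[[0.5,0,0],[0,0,0],0],[[0.5,0,0],[0,0,0],0],[[0.5,0,0],[0,0,0],0],[[0.5,0,0],[0,0,0],0],[[0.5,0,0],[0,0,0],0],[[0.5,0,0],[0,0,0],0],[[0,0,0],[0,0,0],0],[[0,0,0],[0,0,0],0]]}}

```text
clock: 15.15
position: [619.5, 31.8, 16.8]
ee_rot: [-0.696, 0.718, 0.0, -0.001]
contact_force: [-1.1, 0.7, -0.1]
gripper_width: 0.1
```

```bash
python3 - <<'E'
from h import *
s=arm.read_state();a=snap("wrist","w10.png");print(s["position"],f(s["position"]),s["contact_force"],s["gripper_width"])
E
```

```text
[619.51928106  31.81524092  16.83803128] [-40.25063829  -2.05759791] [-1.07402848  0.68748687 -0.11404311] 0.14832197178363063
```

View pics/w10.png

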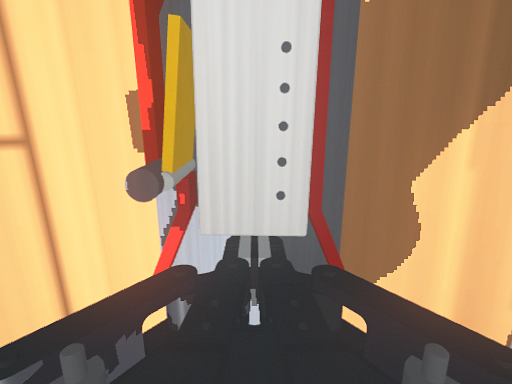

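The gate is fully open along the block's left side, (175,100). I'll push on and watch the force.

Emit:
{"fn": "jog_arm", "kwargs": {"rows": [[[0.5,0,0],[0,0,0],0],[[0.5,0,0],[0,0,0],0],[[0.5,0,0],[0,0,0],0],[[0.5,0,0],[0,0,0],0],[[0.5,0,0],[0,0,0],0]]}}

```text
clock: 15.82
position: [619.3, 7.2, 17.2]
ee_rot: [-0.696, 0.718, 0.0, -0.0]
contact_force: [-0.1, 1.7, -1.0]
gripper_width: 0.4
```

Emit:
{"fn": "jog_arm", "kwargs": {"rows": [[[0.5,0,0],[0,0,0],0],[[0.5,0,0],[0,0,0],0],[[0.5,0,0],[0,0,0],0],[[0.5,0,0],[0,0,0],0],[[0.5,0,0],[0,0,0],0]]}}

```text
clock: 16.45
position: [618.6, -17.7, 17.3]
ee_rot: [-0.697, 0.718, 0.0, -0.0]
contact_force: [-1.5, 2.1, -0.7]
gripper_width: -0.4
```

```bash
python3 - <<'E'
from h import *
s=arm.read_state();a=snap("wrist","w11.png");print(s["position"],f(s["position"]),s["contact_force"],s["gripper_width"])
E
```

```text
[618.63238333 -17.70319887  17.31638999] [ 9.27136429 -1.39901808] [-1.45496708  2.08479401 -0.66057112] -0.3974335312954509
```

View pics/w11.png

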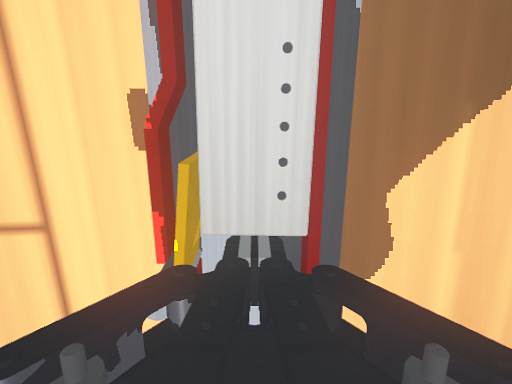

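Leaf riding on the block's left rear, block straight. Continuing with smaller steps.

Emit:
{"fn": "jog_arm", "kwargs": {"rows": [[[0.5,0,0],[0,0,0],0],[[0.5,0,0],[0,0,0],0],[[0.5,0,0],[0,0,0],0],[[0.5,0,0],[0,0,0],0],[[0.5,0,0],[0,0,0],0]]}}

```text
clock: 17.12
position: [618.0, -42.6, 17.4]
ee_rot: [-0.697, 0.717, -0.0, 0.0]
contact_force: [-1.3, 2.9, 1.1]
gripper_width: -0.1
```

Emit:
{"fn": "jog_arm", "kwargs": {"rows": [[[0.5,0,0],[0,0,0],0],[[0.5,0,0],[0,0,0],0],[[0.4,0,0],[0,0,0],0],[[0.3,0,0],[0,0,0],0],[[0,0,0],[0,0,0],0]]}}

```text
clock: 17.75
position: [617.3, -59.8, 17.3]
ee_rot: [-0.696, 0.718, 0.0, -0.0]
contact_force: [-0.6, 0.4, -0.2]
gripper_width: 0.1
```

```bash
python3 - <<'E'
from h import *
s=arm.read_state();a=snap("wrist","w12.png");b=snap("scene","s12.png");print(s["position"],f(s["position"]),s["contact_force"],s["gripper_width"])
c=cv2.resize(b[180:290,140:330],None,fx=3,fy=3)[:,:,::-1]; cv2.imwrite("pics/c12.png",c)
E
```

```text
[617.33928485 -59.84919656  17.26708617] [51.43718833 -1.3764719 ] [-0.61392608  0.44493386 -0.22659947] 0.11527257996160077
```

View pics/w12.png

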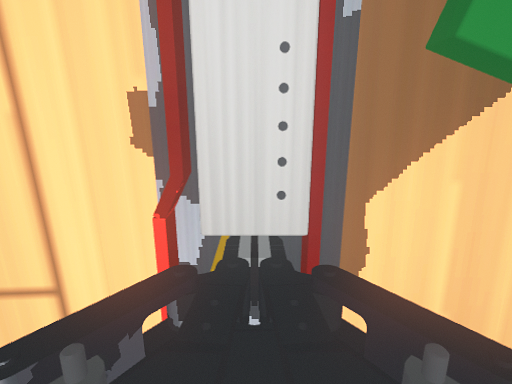

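View pics/c12.png

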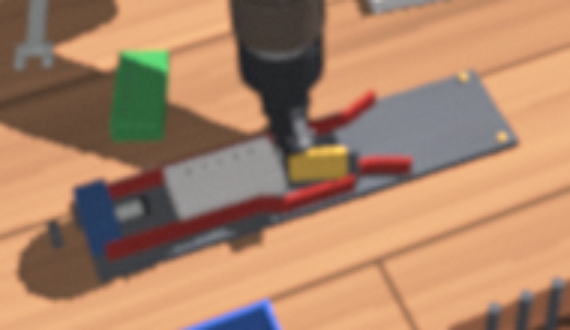

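The leaf now leans on the fingers at (222,250) and the block is about 20 mm from the screw tip. Feeling forward in small steps.

Emit:
{"fn": "jog_arm", "kwargs": {"rows": [[[0.3,0,0],[0,0,0],0],[[0.3,0,0],[0,0,0],0],[[0.3,0,0],[0,0,0],0],[[0.2,0,0],[0,0,0],0],[[0.1,0,0],[0,0,0],0]]}}

```text
clock: 18.48
position: [617.4, -71.7, 17.3]
ee_rot: [-0.696, 0.718, -0.0, 0.0]
contact_force: [0.1, 0.7, -0.3]
gripper_width: 0.1
```

Emit:
{"fn": "jog_arm", "kwargs": {"rows": [[[0.2,0,0],[0,0,0],0],[[0.1,0,0],[0,0,0],0],[[0.1,0,0],[0,0,0],0]]}}

```text
clock: 18.85
position: [617.1, -75.4, 17.3]
ee_rot: [-0.697, 0.718, -0.0, 0.0]
contact_force: [-0.7, 0.9, -1.1]
gripper_width: 0.0
```

Emit:
{"fn": "jog_arm", "kwargs": {"rows": [[[0.1,0,0],[0,0,0],0],[[0.1,0,0],[0,0,0],0]]}}

```text
clock: 19.1
position: [617.0, -77.3, 17.3]
ee_rot: [-0.697, 0.717, -0.0, 0.0]
contact_force: [0.6, 1.6, -0.9]
gripper_width: -0.2
```

Emit:
{"fn": "jog_arm", "kwargs": {"rows": [[[0.1,0,0],[0,0,0],0],[[0.1,0,0],[0,0,0],0]]}}

```text
clock: 19.35
position: [616.9, -79.4, 17.3]
ee_rot: [-0.697, 0.717, 0.0, -0.0]
contact_force: [-0.4, 1.5, -0.4]
gripper_width: -0.0
```

Emit:
{"fn": "jog_arm", "kwargs": {"rows": [[[0.1,0,0],[0,0,0],0]]}}

```text
clock: 19.48
position: [616.9, -80.4, 17.3]
ee_rot: [-0.697, 0.718, -0.0, 0.0]
contact_force: [-0.1, 0.9, -1.0]
gripper_width: 0.1
```

Emit:
{"fn": "jog_arm", "kwargs": {"rows": [[[0.1,0,0],[0,0,0],0]]}}

```text
clock: 19.6
position: [616.8, -81.4, 17.3]
ee_rot: [-0.697, 0.718, 0.0, 0.0]
contact_force: [0.1, 0.9, 0.0]
gripper_width: -0.5
```

Emit:
{"fn": "jog_arm", "kwargs": {"rows": [[[0.1,0,0],[0,0,0],0]]}}

```text
clock: 19.73
position: [616.8, -82.4, 17.3]
ee_rot: [-0.697, 0.718, -0.0, -0.0]
contact_force: [-0.3, 1.2, -1.0]
gripper_width: -0.0
```

Sliding friction reads about 1 N. Continuing in 1 mm steps.

Emit:
{"fn": "jog_arm", "kwargs": {"rows": [[[0.1,0,0],[0,0,0],0]]}}

```text
clock: 19.85
position: [616.8, -83.4, 17.4]
ee_rot: [-0.697, 0.717, -0.0, 0.0]
contact_force: [0.9, 0.4, -0.1]
gripper_width: -0.1
```

Emit:
{"fn": "jog_arm", "kwargs": {"rows": [[[0.1,0,0],[0,0,0],0]]}}

```text
clock: 19.98
position: [616.8, -84.1, 17.3]
ee_rot: [-0.697, 0.718, 0.0, 0.0]
contact_force: [-0.6, 4.7, -0.2]
gripper_width: -0.2
```

Emit:
{"fn": "jog_arm", "kwargs": {"rows": [[[0.1,0,0],[0,0,0],0]]}}

```text
clock: 20.1
position: [616.9, -84.5, 17.3]
ee_rot: [-0.697, 0.718, 0.0, 0.001]
contact_force: [-0.2, 5.6, -0.5]
gripper_width: -0.2
```

Emit:
{"fn": "jog_arm", "kwargs": {"rows": [[[0.05,0,0],[0,0,0],0]]}}

```text
clock: 20.23
position: [616.9, -84.7, 17.3]
ee_rot: [-0.697, 0.717, 0.0, 0.001]
contact_force: [-0.1, 7.4, 0.6]
gripper_width: -0.0
```

Emit:
{"fn": "jog_arm", "kwargs": {"rows": [[[0.05,0,0],[0,0,0],0]]}}

```text
clock: 20.35
position: [617.0, -84.8, 17.4]
ee_rot: [-0.697, 0.717, 0.0, 0.001]
contact_force: [-0.3, 7.9, -1.0]
gripper_width: -0.1
```

Emit:
{"fn": "jog_arm", "kwargs": {"rows": [[[0.05,0,0],[0,0,0],0],[[0.05,0,0],[0,0,0],0]]}}

```text
clock: 20.6
position: [617.1, -85.2, 17.4]
ee_rot: [-0.697, 0.717, 0.0, 0.001]
contact_force: [-0.6, 11.6, 0.0]
gripper_width: 0.1
```

Emit:
{"fn": "jog_arm", "kwargs": {"rows": [[[0.05,0,0],[0,0,0],0]]}}

```text
clock: 20.72
position: [617.2, -85.4, 17.4]
ee_rot: [-0.697, 0.717, 0.0, 0.001]
contact_force: [-0.3, 11.2, -0.3]
gripper_width: 0.4
```

About 11 N at the wrist, so about 10 N on the screw. Holding.

Emit:
{"fn": "jog_arm", "kwargs": {"rows": [[[0,0,0],[0,0,0],0],[[0,0,0],[0,0,0],0],[[0,0,0],[0,0,0],0]]}}

```text
clock: 21.1
position: [617.2, -85.4, 17.4]
ee_rot: [-0.697, 0.717, 0.0, 0.001]
contact_force: [-0.3, 10.1, -0.2]
gripper_width: 0.1
```

Emit:
{"fn": "jog_arm", "kwargs": {"rows": [[[0,0,0],[0,0,0],0],[[0,0,0],[0,0,0],0],[[0,0,0],[0,0,0],0]]}}

```text
clock: 21.48
position: [617.2, -85.5, 17.3]
ee_rot: [-0.697, 0.717, 0.0, 0.001]
contact_force: [-1.5, 10.5, -0.1]
gripper_width: -0.0
```

```bash
python3 - <<'E'
from h import *
s=arm.read_state();a=snap("wrist","w13.png");b=snap("scene","s13.png");print(s["position"],f(s["position"]),s["contact_force"],s["gripper_width"])
c=cv2.resize(b[180:290,140:330],None,fx=3,fy=3)[:,:,::-1]; cv2.imwrite("pics/c13.png",c)
E
```

```text
[617.17660394 -85.45400688  17.34188232] [77.03460798 -0.7401671 ] [-1.46078481 10.4508485  -0.14410988] -0.008165496779583075
```

View pics/w13.png

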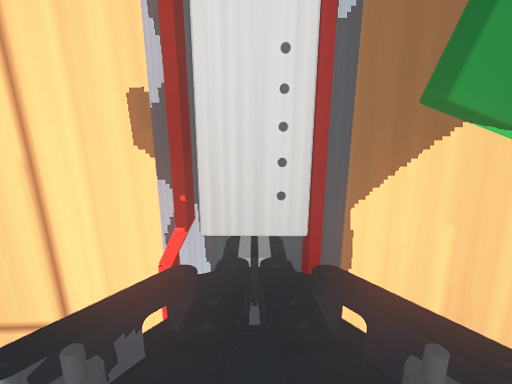

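View pics/c13.png

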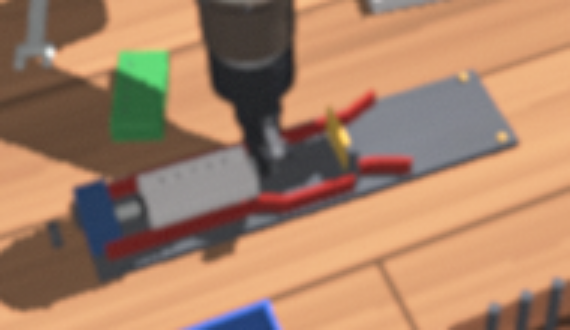

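Block seated on the screw at a steady 10 N, straight against the guide, and the gate has already shut behind the fingers at (338,140) in the crop. Backing off slightly, then lifting straight up.

Emit:
{"fn": "jog_arm", "kwargs": {"rows": [[[-0.15,0,0],[0,0,0],0],[[-0.2,0,0],[0,0,0],0],[[-0.3,0,0],[0,0,0],0],[[-0.4,0,0],[0,0,0],0],[[0,0,-1],[0,0,0],0],[[0,0,-3],[0,0,0],0],[[0,0,-5],[0,0,0],0],[[0,0,-5],[0,0,0],0],[[0,0,-5],[0,0,0],0],[[0,0,0],[0,0,0],0]]}}

```text
clock: 22.82
position: [619.6, -77.7, 213.9]
ee_rot: [-0.697, 0.717, -0.004, 0.004]
contact_force: [-0.6, 0.0, 0.2]
gripper_width: -0.0
```

```bash
python3 - <<'E'
from h import *
import pickle
s=arm.read_state();m=eyes.camera_model("wrist");a=snap("wrist","w14.png");pickle.dump(m,open("m14.pkl","wb"));b=snap("scene","s14.png");print(s["position"],f(s["position"]),s["contact_force"])
E
```

```text
[619.57438575 -77.68666666 213.86192071] [69.19623534  1.41409521] [-0.64244693  0.00719472  0.24546217]
```

View pics/w14.png

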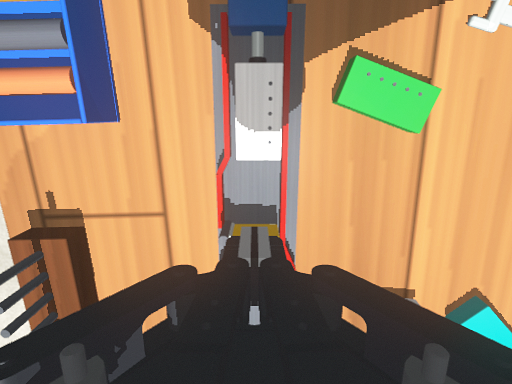

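View pics/s14.png

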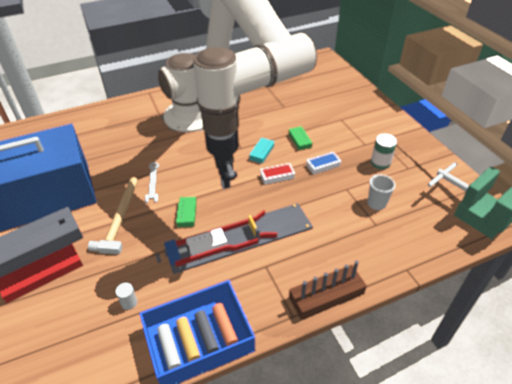

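Block on the screw tip (wrist (258,110)), gate shut across the channel at (253,230), everything else unmoved. One numeric check, then I'll hand in.

```bash
python3 - <<'E'
from h import *
import pickle
m=pickle.load(open("m14.pkl","rb"))
Q=np.array([f(plane("",c,34,m)) for c in((236,63),(282.5,63),(282,160),(235.5,160))]);print(Q.round(1),Q.mean(0))
print("stop top face edge",f(plane("",(231,25),46,m)),f(plane("",(287,25),46,m)),"gate",f(plane("",(231,229),51,m)),f(plane("",(278,229),51,m)))
print(arm.job_done(), arm.read_state()["clock"])
E
```

```text
[[184.8  23.1]
 [184.7 -24.2]
 [ 85.9 -26.3]
 [ 85.8  25.1]] [135.30435915  -0.58827266]
stop top face edge [216.02076245  26.46212649] [215.92892898 -26.55167045] gate [10.84819342 30.00147671] [ 11.170801   -22.46402812]
the job is handed in; nothing more can be done
the job is handed in; nothing more can be done
```

I loaded the bare block and handed the job in just after 23 s of the 70 s allowed; the system gives no verdict.

- **Placing:** I set the block flat on the infeed at fixture (-104, -1) mm and released it.
- **Gate:** I pushed the block from behind with the fingers shut, and the block itself opened the gate. Pushing force peaked at about 11 N when it met the gate. The leaf rested lightly on the fingers for a moment as they passed, then shut behind them.
- **Pressing:** I found the screw tip by feel and pressed at 10–11.6 N wrist force for about 0.9 s, with sliding friction of about 1 N included in that. I then backed off a few millimetres and lifted straight up.

**Last checks:**

| Check | Result |
|---|---|
| Block centre | about 80.5 mm before the stop face (allowed 50–89) |
| Sideways offset | 0.6 mm right of the centre line |
| Lie of the block | lengthwise, no visible tilt; about 1° off line at most |
| Gate | square across the channel in the wrist picture, so shut |
| Robot | clear of everything, contact force about zero |
| Other blocks and bystanders | unmoved in the scene picture (checked by eye only) |

**One mismatch:** my pixel reading put the gate about 11 mm past its hinge line. Both ends of the leaf gave the same value, so I took it as a misread edge or height, not an open gate. I never had a direct reading of the gate angle.

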